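# Turn the desk carousel to the green jar and hold it still

### The job

Turn the desk carousel by hand, steadily, until the green-lidded jar stands squarely at the front, in line with the middle of the yellow memo tray, with all four jars left standing in their wells and the things around it not disturbed. I need both hands to open the jar in its place, so finish while still holding the carousel (its top grip is the best place) firmly and motionless; do not let go.

Things in the scene. Friction and masses are not known exactly. Their poses are not given: they have to be found in the camera images.
- stand: Black round foot (196 mm diameter) of the desk carousel, fixed. On one side, the carousel's FRONT, a black memo tray with a yellow note pad (76 mm square) reaches out. Origin: on the desk under the carousel's axis. Own axes: x from front to back (the tray lies at x = -137 to -225 mm, centred on y = 0), y to the left seen from the front, z up.
- carousel: Turntable with a pale wooden deck and white collars, 256 mm diameter, deck 30 mm above the desk. Turns endlessly either way about the vertical through its origin (on the axis, at desk height); free bearing, 0.04 N m friction, no spring or stops. Four wells (9 mm high, 59 mm inside) lie 82 mm out on its own +x, +y, -x, -y axes; the order of the jars varies. A steel post (14 mm diameter) carries the grip.
- grip (a point): Middle of the black grip on top of the carousel's centre post, rigidly part of the carousel: a flat upright bar 64 mm long (along the carousel's own x axis), 15 mm thick (along its y axis) and 30 mm high, its middle 165 mm above the desk and on the turning axis. The jar tops are 49 mm lower than this point, 34 mm below the bar's underside.
- green_jar_mid (a point): THE MARKED JAR: green lid and a green band round its body, white mints inside; clear plastic screw-lid jar, 54 mm diameter, 86 mm tall, upright in one of the carousel's four wells (82 mm from the axis). The point is on the jar's axis half-way up, 43 mm above its underside.
- clip_jar_mid (a point): Black-lidded jar of paper clips: clear plastic screw-lid jar, 54 mm diameter, 86 mm tall, upright in one of the carousel's four wells (82 mm from the axis). The point is on the jar's axis half-way up, 43 mm above its underside.
- pin_jar_mid (a point): Orange-lidded jar of push pins: clear plastic screw-lid jar, 54 mm diameter, 86 mm tall, upright in one of the carousel's four wells (82 mm from the axis). The point is on the jar's axis half-way up, 43 mm above its underside.
- rubber_jar_mid (a point): Blue-lidded jar of erasers: clear plastic screw-lid jar, 54 mm diameter, 86 mm tall, upright in one of the carousel's four wells (82 mm from the axis). The point is on the jar's axis half-way up, 43 mm above its underside.
- mug: Bystander: white mug, 80 mm diameter, 92 mm tall, near the carousel. Origin: centre of its underside.
- stapler: Bystander: stapler with a red top, 150 x 36 mm, 58 mm tall, near the carousel. Origin: centre of its underside, x along its length.
- tin: Bystander: open round steel tin, 88 mm diameter, 38 mm tall. Origin: centre of its underside.
- tape_roll: Bystander: roll of packing tape lying flat, 84 mm diameter, 24 mm tall. Origin: centre of its underside.
- wipes_box: Bystander: light blue wipes box with a white flip lid, 105 x 180 mm, 65 mm tall. Origin: centre of its underside.
There are look-alikes about, which are no part of the job. What is meant by the part that bears green_jar_mid is not red, and is the larger of those in its own colour.

How it is judged:
By the outcome, as a careful person would: the job done as asked, in the order asked, and still so for the second after the job is handed in, while the arm keeps its last pose, push and grip.
It also fails if it takes over 51 s, if anything falls off the work surface, if the arm or the gripper's body presses on something with over 40 N, if the wrist force passes 120 N, or if a joint passes its speed limit or range.

### The arm

A 6-joint arm with a two-finger parallel gripper is mounted at the origin on the work surface. World frame = base frame: x ahead of the robot, y to its left, z up, the work surface at z = 0. Lengths are in mm, angles in degrees, forces in N, time in s.
With the tool pointing down it reaches from about 350 to 850 mm from the base axis. Payload 8.1 kg.
Tool frame: the origin (TCP) lies at the very end of the fingers, on their centre line; the grasp point (between the pads) lies grip_depth behind it (grip_depth is the distance from the TCP to the grasp point, in mm); z points along the fingers, y is the direction in which the jaws open and shut (so a half turn about z gives the same grasp; the last joint's range is limited). The gripper opens to 85 mm and grips with 20 to 120 N. Pads are 22 mm wide; open, the fingers measure 114 mm over their backs; the gripper's body (76 mm by 85 mm) begins 54 mm behind the grasp point. The pads swing forward as they close: fully open they stand 13 mm farther back than shut.
Start: joints at [58.247, 7.471, 85.268, -0, 87.261, -4.893], TCP at [271.07, 535.282, 231.292] pointing down, gripper open.
Joint ranges: [-169.43, 169.43], [-51.17, 129.36], [1.28, 143.12], [-76.62, 256.62], [0, 156.53], [-152.29, 152.29]. Speed limits (degrees/s): [136.94, 136.94, 159.86, 180, 180, 180].

### API

Orientations are given as [roll, pitch, yaw] about the fixed x, y, z axes, in that order (R = Rz(yaw) Ry(pitch) Rx(roll)).
In Python, from bench import * gives the robot as it stands.
- The arm moves only by the tool step_arm, never from a script. Its argument "plan" is a list of rows, each an object of numbers: "grip": the finger opening in cm, from 0 to 8.54; "tx", "ty", "tz": the shift along the tool's x, y, z in cm; "ax", "ay", "az": the turn, a rotation vector about the tool's x, y, z in degrees. In form: [{"grip": .., "tx": .., "ty": .., "tz": .., "ax": .., "ay": .., "az": ..}, ...]. A call has 1 to 8 rows; each row shifts and turns the commanded pose from where the row before left it, along the tool's axes as they then stand; what a row does not reach is not made up. A row lasts 1/12 s, in which the tool goes at most 41.7 mm and 7.16 degrees, less where a joint would pass 70% of its speed; a pose out of reach is approached as far as the arm can. A call with a gripper value outside its range is refused whole. The fingers move at their own pace and stop on an object; "newtons" is the grip in N (left out, the last holds). Time passes only in rows, so rows that do not move let the fingers close. It gives the time, the measured TCP pose, the force and the opening at its end, in the units of the state.
- sense(): the state, without advancing time (a new reading comes with each control period).
- snapshot(name): name is "scene" or "top" or "wrist"; returns the picture (384x512x3 uint8, red, green, blue); there is no depth.
- camera_model(name): a dict with "intrinsics" (3x3 intrinsics, pixels), "pose" (4x4, takes a point from camera to world coordinates); the wrist camera has in their place "T_tool_cam" (4x4, takes a point from camera to tool coordinates, whose origin is the TCP and whose axes are the flange's). Camera axes: x right, y down, z forward; pixel columns grow to the right and rows downward; lengths in mm; the calibration is good to about 2 mm. A picture is of the moment at which its call begins: read the wrist's pose just before it. camera_model takes no time and is no camera call.
- hand_in(): hands the job in, once; it reports no verdict.
The state is a dict: "time": time; "joint_pos": joint angles; "qd": joint speeds; "joint_efforts": joint torques, N m; "tool_pos": TCP position; "tcp_rot": TCP orientation; "ft_force": force on the tool from outside, world axes, zero at the start; "wrist_torque": the same for the moment, N m; "finger_gap": finger opening in mm.
Only numpy, scipy, OpenCV 4.12 (cv2) and the standard library are available. Lean on these libraries where they do the work, as an engineer would, in place of code of your own. Each camera call takes 0.05 s, during which the arm holds its last target.

## Working session

There is one attempt and no reset: what is moved stays moved. The work goes in short steps, Python scripts to look and compute and a tool call to move; the robot and the scene stay as the last step left them, time stands still between calls to the robot, and variables do not carry over. Pictures are saved under pics/ and viewed, and the job is handed in when it is done.

Besides the shell and the picture viewer there is one more tool, called as a command line: name --argument value ..., lists and objects as JSON in quotes. step_arm: Moves the arm, as the interface text tells. Its arguments: {"type":"object","properties":{"plan":{"type":"array","items":{"type":"object","properties":{"grip":{"type":"number"},"tx":{"type":"number"},"ty":{"type":"number"},"tz":{"type":"number"},"ax":{"type":"number"},"ay":{"type":"number"},"az":{"type":"number"}}}},"newtons":{"type":"number"}},"required":["plan"]}

```bash
mkdir -p pics; ls; python3 - <<'E'
from bench import *
import cv2
print(sense())
for n in ("scene","top"):
    im=snapshot(n); cv2.imwrite(f"pics/{n}0.png",im[:,:,::-1]); c=camera_model(n); print(n,c)
print(camera_model("wrist"))
E
```

```text
pics
{'time': 0.0, 'joint_pos': array([ 5.82468097e+01,  7.51668755e+00,  8.53314423e+01, -3.10648603e-04,
        8.72628606e+01, -4.89399939e+00]), 'qd': array([ 0.01903027, -0.051778  ,  0.01181177, -0.01424858,  0.1138557 ,
       -0.06963062]), 'joint_efforts': array([-2.51563026e-03, -5.69383264e+01, -5.00552559e+01, -4.25537492e-04,
        1.47849019e-02, -3.02324872e-05]), 'tool_pos': array([270.76559208, 534.7842012 , 230.20725951]), 'tcp_rot': array([-1.79889388e+02, -9.15973872e-03,  1.53140815e+02]), 'ft_force': array([ 0.29934498, -0.71212726, -0.04111345]), 'wrist_torque': array([-0.02022732,  0.04119163,  0.00179432]), 'finger_gap': 85.69461899837182}
scene {'intrinsics': array([[381.04209811,   0.        , 262.41744999],
       [  0.        , 381.04209811, 192.71767901],
       [  0.        ,   0.        ,   1.        ]]), 'pose': array([[ 1.67204885e-01,  6.14456725e-01, -7.71028832e-01,
         1.37490946e+03],
       [ 9.85899784e-01, -1.09474849e-01,  1.26557786e-01,
        -1.43734519e+02],
       [-6.64398247e-03, -7.81318239e-01, -6.24097482e-01,
         8.
[... 451 characters left out ...]
],
       [ 7.75709169e-03, -5.40668748e-02, -9.98507186e-01,
         1.17247401e+03],
       [ 0.00000000e+00,  0.00000000e+00,  0.00000000e+00,
         1.00000000e+00]])}
{'intrinsics': array([[278.73555293,   0.        , 252.63304582],
       [  0.        , 278.73555293, 195.47982379],
       [  0.        ,   0.        ,   1.        ]]), 'T_tool_cam': array([[-1.23094256e-03, -9.62576068e-01, -2.71008851e-01,
         6.84057816e+01],
       [ 9.99998878e-01, -1.41618367e-03,  4.87966849e-04,
         4.60260167e-01],
       [-8.53503521e-04, -2.71007946e-01,  9.62576732e-01,
        -1.42136848e+02],
       [ 0.00000000e+00,  0.00000000e+00,  0.00000000e+00,
         1.00000000e+00]])}
```

View pics/scene0.png

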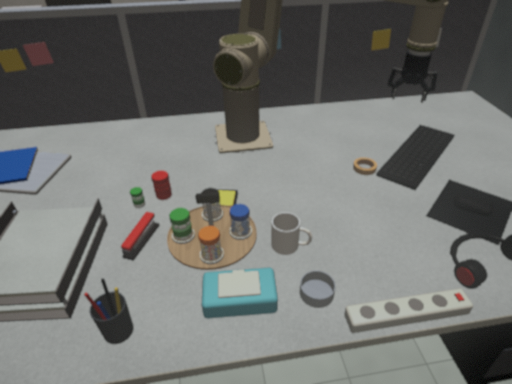

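View pics/top0.png

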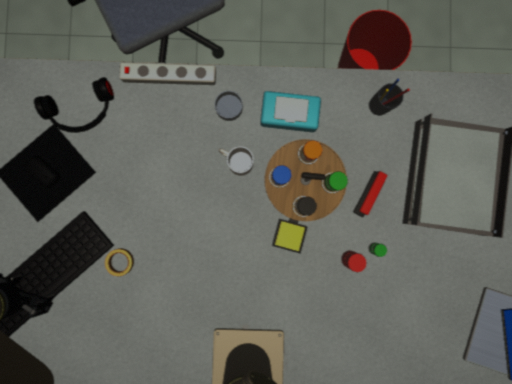

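```bash
cat > h.py <<'E'
from bench import *
import bench, cv2, numpy as np
def ray(cam,uv,z):
    K=np.array(cam["intrinsics"]);P=np.array(cam["pose"])
    uv=np.atleast_2d(np.array(uv,float)); d=np.c_[uv,np.ones(len(uv))]@np.linalg.inv(K).T@P[:3,:3].T
    o=P[:3,3]; return o+d*((z-o[2])/d[:,2])[:,None]
def masks(im):
    h=cv2.cvtColor(im,cv2.COLOR_RGB2HSV); H,S,V=h[...,0],h[...,1],h[...,2]
    m={"yellow":(H>22)&(H<35)&(S>150),"green":(H>40)&(H<85)&(S>110),"blue":(H>100)&(H<125)&(S>130),"orange":(H>5)&(H<18)&(S>190),"red":((H<4)|(H>174))&(S>150)}
    return {k:v.astype(np.uint8) for k,v in m.items()}
def blobs(m,mn=40):
    n,l,s,c=cv2.connectedComponentsWithStats(m)
    return [(s[i,4],c[i].round(2),s[i,:4]) for i in range(1,n) if s[i,4]>mn]
E
python3 - <<'E'
from h import *
print([k for k in dir(bench) if not k.startswith('_')])
for k in dir(bench):
    if 'depth' in k.lower(): print(k,getattr(bench,k))
im=cv2.imread("pics/top0.png")[:,:,::-1].copy(); cam=camera_model("top")
for k,m in masks(im).items():
    for b in blobs(m):
        if 190<b[1][0]<420 and 70<b[1][1]<300:print(k,b, ray(cam,b[1],116).round(1), ray(cam,b[1],5).round(1))
cv2.imwrite("pics/crop1.png",cv2.resize(im[120:280,240:400,::-1],None,fx=5,fy=5,interpolation=cv2.INTER_CUBIC)[:600])
E
```

```text
['PlanningError', 'camera_model', 'grip_depth', 'hand_in', 'sense', 'snapshot']
grip_depth 18.700000000000003
yellow (np.int32(599), array([289.69, 235.66]), array([276, 222,  29,  29], dtype=int32)) [[ 409.1 -108.9  116. ]] [[ 401.6 -121.6    5. ]]
green (np.int32(324), array([336.15, 180.95]), array([325, 172,  22,  19], dtype=int32)) [[ 569.8 -239.2  116. ]] [[ 579.2 -265.7    5. ]]
green (np.int32(133), array([379.47, 249.66]), array([373, 244,  14,  13], dtype=int32)) [[ 376.7 -366.4  116. ]] [[ 365.8 -406.2    5. ]]
blue (np.int32(254), array([281.25, 174.53]), array([273, 166,  18,  18], dtype=int32)) [[583.7 -80.4 116. ]] [[594.5 -90.2   5. ]]
orange (np.int32(263), array([312.21, 149.51]), array([303, 141,  19,  18], dtype=int32)) [[ 659.  -168.3  116. ]] [[ 677.8 -187.3    5. ]]
red (np.int32(439), array([372.84, 192.71]), array([360, 172,  27,  43], dtype=int32)) [[ 539.  -345.6  116. ]] [[ 545.2 -383.2    5. ]]
red (np.int32(294), array([355.38, 261.7 ]), array([344, 252,  22,  20], dtype=int32)) [[ 340.7 -297.9  116. ]] [[ 326.  -330.5    5. ]]
```

View pics/crop1.png

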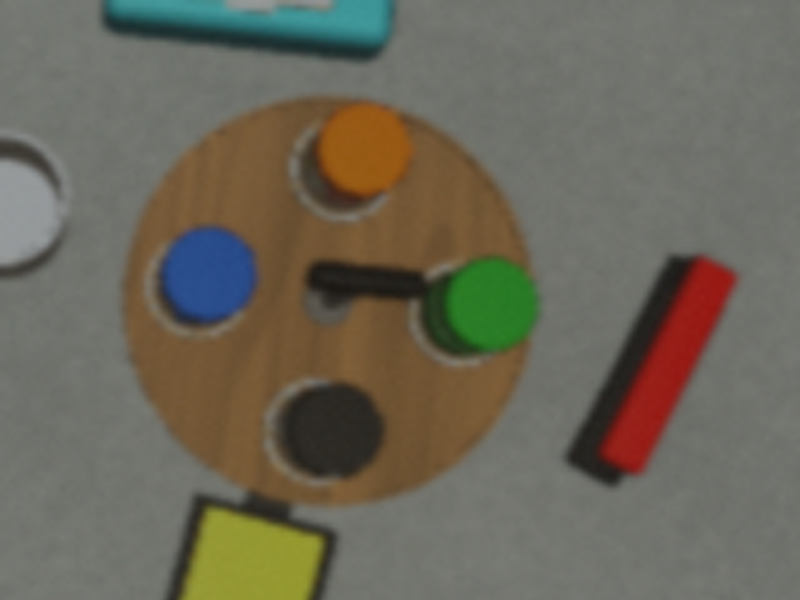

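```bash
cat > meas.py <<'E'
from h import *
def meas(im,pr=True):
    cam=camera_model("top"); M=masks(im); out={}
    h=cv2.cvtColor(im,cv2.COLOR_RGB2HSV)
    # deck
    w=((h[...,0]>5)&(h[...,0]<20)&(h[...,1]>70)).astype(np.uint8)
    w[:, :250]=0;w[:,365:]=0;w[:125]=0;w[235:]=0
    w=cv2.morphologyEx(w,cv2.MORPH_CLOSE,np.ones((3,3)))
    c=max(cv2.findContours(w,cv2.RETR_EXTERNAL,cv2.CHAIN_APPROX_NONE)[0],key=cv2.contourArea)
    hull=cv2.convexHull(c)[:,0]; X=ray(cam,hull,30)[:,:2]
    (ce,ax,an)=cv2.fitEllipse(X.astype(np.float32)); out["deck"]=(np.array(ce),ax)
    # yellow
    c=max(cv2.findContours(M["yellow"],cv2.RETR_EXTERNAL,cv2.CHAIN_APPROX_NONE)[0],key=cv2.contourArea)
    X=ray(cam,c[:,0],12)[:,:2]; out["padrect"]=cv2.minAreaRect(X.astype(np.float32))
    b=max(blobs(M["yellow"]),key=lambda b:b[0]); out["pad"]=[ray(cam,b[1],z)[0,:2].round(1) for z in (0,15,30)]
    for k in("green","blue","orange"):
        bb=[b for b in blobs(M[k]) if 250<b[1][0]<365 and 125<b[1][1]<235]
        if bb:
            b=max(bb,key=lambda b:b[0]); c=cv2.findContours(M[k],cv2.RETR_EXTERNAL,cv2.CHAIN_APPROX_NONE)[0]; c=max(c,key=cv2.contourArea)
            (u,r)=cv2.minEnclosingCircle(c); out[k]=(ray(cam,b[1],116)[0,:2].round(1),ray(cam,u,116)[0,:2].round(1),r)
    return out
if __name__=="__main__":
    im=cv2.imread("pics/top0.png")[:,:,::-1].copy()
    for k,v in meas(im).items(): print(k,v)
    cam=camera_model("top")
    g=cv2.cvtColor(im,cv2.COLOR_RGB2GRAY); m=(g<50).astype(np.uint8); 
    for b in blobs(m,30):
        if 290<b[1][0]<335 and 165<b[1][1]<190: print(b)
    m[:, :300]=0;m[:,325:]=0;m[:170]=0;m[182:]=0
    p=np.argwhere(m)[:,::-1].astype(np.float32)
    r=cv2.minAreaRect(p); print(r)
    print("bar ends", ray(cam,[[240+318/5,120+271/5],[240+417/5,120+284/5]],180), ray(cam,p,180).mean(0))
E
python3 meas.py
```

```text
deck (array([ 578.15856934, -163.45465088]), (255.25082397460938, 257.111083984375))
padrect ((402.0087585449219, -121.02555084228516), (78.92266845703125, 76.8929672241211), 75.77742004394531)
pad [array([ 401.3, -122.2]), array([ 402.3, -120.5]), array([ 403.3, -118.8])]
green (array([ 569.8, -239.2]), array([ 570.8, -238.1]), 10.852226257324219)
blue (array([583.7, -80.4]), array([ 122.5, -737.4]), 35.0322265625)
orange (array([ 659. , -168.3]), array([ 659.1, -168.2]), 9.180402755737305)
(np.int32(191), array([316.15, 177.6 ]), array([302, 172,  31,  18], dtype=int32))
((313.0, 176.0), (8.0, 22.0), 90.0)
bar ends [[ 580.12383762 -135.35264673  180.        ]
 [ 574.65911998 -189.18752703  180.        ]] [ 575.88929205 -159.36937394  180.        ]
```

Candidates for "green": the lid at pixel (336,181), area 324, and the small one at (379,250), area 133. The larger one, on the carousel, is the marked jar, and the 5x crop confirms this. It stands at about -95° and the tray at about 167°, so the carousel needs about -98° of turn. First I turn the wrist to yaw 85 and move above the grip.

step_arm --plan '[{"az":6.8,"grip":8.5},{"az":6.8},{"az":6.8},{"az":6.8},{"az":6.8},{"az":6.8},{"az":6.8},{"az":6.8}]'

```text
invalid input
```

step_arm --plan '[{"az":6.8},{"az":6.8},{"tx":-1.5,"ty":0.8},{"tx":-2.8,"ty":1.5},{"tx":-2.8,"ty":1.5},{"tx":-2.8,"ty":1.5},{"tx":-2.8,"ty":1.5},{"tx":-2.8,"ty":1.5}]'

```text
invalid input
```

step_arm --plan '[{"tx":-2.8,"ty":1.5},{"tx":-2.8,"ty":1.5},{"tx":-2.8,"ty":1.5},{"tx":-2.8,"ty":1.5},{"tx":-2.8,"ty":1.5},{"tx":-2.8,"ty":1.5},{"tx":-2.8,"ty":1.5},{"tx":-2.8,"ty":1.5}]'

```text
invalid input
```

step_arm --plan '[{"tx":-2.8,"ty":1.5},{"tx":-2.8,"ty":1.5},{"tx":-2.8,"ty":1.5},{"tx":-2.8,"ty":1.5},{"tx":-2.8,"ty":1.5},{"tx":-2.8,"ty":1.5},{"tx":-2.8,"ty":1.5},{"tx":-1.5,"ty":1.0}]'

```text
invalid input
```

step_arm --plan '[{"grip":8.5,"tx":0,"ty":0,"tz":0,"ax":0,"ay":0,"az":6.8},{"grip":8.5,"tx":0,"ty":0,"tz":0,"ax":0,"ay":0,"az":6.8},{"grip":8.5,"tx":0,"ty":0,"tz":0,"ax":0,"ay":0,"az":6.8},{"grip":8.5,"tx":0,"ty":0,"tz":0,"ax":0,"ay":0,"az":6.8},{"grip":8.5,"tx":0,"ty":0,"tz":0,"ax":0,"ay":0,"az":6.8},{"grip":8.5,"tx":0,"ty":0,"tz":0,"ax":0,"ay":0,"az":6.8},{"grip":8.5,"tx":0,"ty":0,"tz":0,"ax":0,"ay":0,"az":6.8},{"grip":8.5,"tx":0,"ty":0,"tz":0,"ax":0,"ay":0,"az":6.8}]'

```text
time: 0.77
tool_pos: [270.9, 535.0, 230.6]
tcp_rot: [-180.0, 0.0, 98.4]
ft_force: [0.2, 0.3, 0.5]
finger_gap: 84.9
```

step_arm --plan '[{"grip":8.5,"tx":0,"ty":0,"tz":0,"ax":0,"ay":0,"az":6.8},{"grip":8.5,"tx":0,"ty":0,"tz":0,"ax":0,"ay":0,"az":6.8},{"grip":8.5,"tx":-1.4,"ty":0.8,"tz":0,"ax":0,"ay":0,"az":0},{"grip":8.5,"tx":-2.8,"ty":1.5,"tz":0,"ax":0,"ay":0,"az":0},{"grip":8.5,"tx":-2.8,"ty":1.5,"tz":0,"ax":0,"ay":0,"az":0},{"grip":8.5,"tx":-2.8,"ty":1.5,"tz":0,"ax":0,"ay":0,"az":0},{"grip":8.5,"tx":-2.8,"ty":1.5,"tz":0,"ax":0,"ay":0,"az":0},{"grip":8.5,"tx":-2.8,"ty":1.5,"tz":0,"ax":0,"ay":0,"az":0}]'

```text
time: 1.43
tool_pos: [340.8, 373.3, 230.7]
tcp_rot: [-180.0, 0.0, 85.2]
ft_force: [0.4, 0.2, -0.4]
finger_gap: 84.7
```

step_arm --plan '[{"grip":8.5,"tx":-2.8,"ty":1.5,"tz":0,"ax":0,"ay":0,"az":0},{"grip":8.5,"tx":-2.8,"ty":1.5,"tz":0,"ax":0,"ay":0,"az":0},{"grip":8.5,"tx":-2.8,"ty":1.5,"tz":0,"ax":0,"ay":0,"az":0},{"grip":8.5,"tx":-2.8,"ty":1.5,"tz":0,"ax":0,"ay":0,"az":0},{"grip":8.5,"tx":-2.8,"ty":1.5,"tz":0,"ax":0,"ay":0,"az":0},{"grip":8.5,"tx":-2.8,"ty":1.5,"tz":0,"ax":0,"ay":0,"az":0},{"grip":8.5,"tx":-2.8,"ty":1.5,"tz":0,"ax":0,"ay":0,"az":0},{"grip":8.5,"tx":-2.8,"ty":1.5,"tz":0,"ax":0,"ay":0,"az":0}]'

```text
time: 2.1
tool_pos: [441.4, 139.9, 231.0]
tcp_rot: [-180.0, 0.0, 85.1]
ft_force: [0.0, 0.4, -0.2]
finger_gap: 85.0
```

step_arm --plan '[{"grip":8.5,"tx":-2.8,"ty":1.5,"tz":0,"ax":0,"ay":0,"az":0},{"grip":8.5,"tx":-2.8,"ty":1.5,"tz":0,"ax":0,"ay":0,"az":0},{"grip":8.5,"tx":-2.8,"ty":1.5,"tz":0,"ax":0,"ay":0,"az":0},{"grip":8.5,"tx":-2.8,"ty":1.5,"tz":0,"ax":0,"ay":0,"az":0},{"grip":8.5,"tx":-2.8,"ty":1.5,"tz":0,"ax":0,"ay":0,"az":0},{"grip":8.5,"tx":-2.8,"ty":1.5,"tz":0,"ax":0,"ay":0,"az":0},{"grip":8.5,"tx":-2.8,"ty":1.5,"tz":0,"ax":0,"ay":0,"az":0},{"grip":8.5,"tx":-2.8,"ty":1.5,"tz":0,"ax":0,"ay":0,"az":0}]'

```text
time: 2.77
tool_pos: [542.0, -93.5, 230.8]
tcp_rot: [-180.0, -0.0, 85.1]
ft_force: [0.6, 0.4, 0.0]
finger_gap: 85.1
```

step_arm --plan '[{"grip":8.5,"tx":-2.8,"ty":1.5,"tz":0,"ax":0,"ay":0,"az":0},{"grip":8.5,"tx":-2.8,"ty":1.5,"tz":0,"ax":0,"ay":0,"az":0},{"grip":8.5,"tx":-1.0,"ty":1.3,"tz":0,"ax":0,"ay":0,"az":0},{"grip":8.5,"tx":0,"ty":0,"tz":0,"ax":0,"ay":0,"az":0},{"grip":8.5,"tx":0,"ty":0,"tz":0,"ax":0,"ay":0,"az":0}]'

```text
time: 3.18
tool_pos: [578.9, -161.8, 230.3]
tcp_rot: [-179.9, -0.0, 85.1]
ft_force: [0.2, 0.7, 0.2]
finger_gap: 84.8
```

```bash
python3 - <<'E'
from h import *
s=sense(); print(s["time"],s["tool_pos"],s["tcp_rot"],s["joint_pos"])
im=snapshot("wrist"); cv2.imwrite("pics/w1.png",im[:,:,::-1])
im=snapshot("top"); cv2.imwrite("pics/t1.png",im[:,:,::-1])
E
```

```text
3.1833 [ 578.88333484 -161.81264297  230.29880823] [-1.79902186e+02 -3.95196443e-02  8.50599727e+01] [-2.05106577e+01  7.76129551e+00  8.50554510e+01  1.18265271e-02
  8.72880863e+01 -1.55712345e+01]
```

View pics/w1.png

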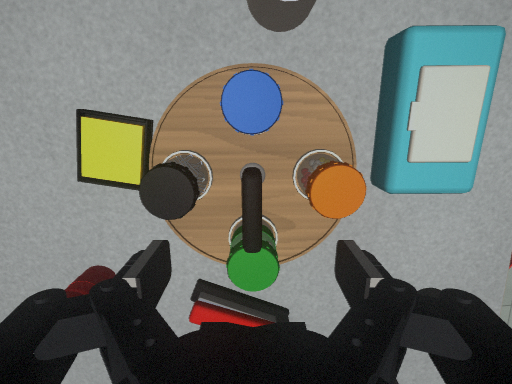

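The wrist view shows the black grip at (252,210), the green lid at (253,265), the blue at (252,102), the black at (170,191), the orange at (336,191) and the pad at (112,151). Next I measure from this view.

```bash
cat > wm.py <<'E'
from h import *
from scipy.spatial.transform import Rotation as R
def wcam(s):
    c=camera_model("wrist"); T=np.eye(4); T[:3,:3]=R.from_euler("xyz",s["tcp_rot"],degrees=True).as_matrix(); T[:3,3]=s["tool_pos"]
    return {"intrinsics":c["intrinsics"],"pose":T@np.array(c["T_tool_cam"])}
E
python3 - <<'E'
from wm import *
s={"tool_pos":[578.9,-161.8,230.3],"tcp_rot":[-179.9,-0.04,85.06]}
cam=wcam(s); im=cv2.imread("pics/w1.png")[:,:,::-1].copy(); h=cv2.cvtColor(im,cv2.COLOR_RGB2HSV)
M=masks(im); M["green"][:220]=0;
for k in("blue","green","orange"):
    for b in blobs(M[k],300): print(k,b,ray(cam,b[1],116).round(1))
# lids: sat-bright part, min enclosing circle
for k in("blue","green","orange"):
    c=max(cv2.findContours(cv2.morphologyEx(M[k]*(h[...,2]>110).astype(np.uint8),cv2.MORPH_OPEN,np.ones((5,5))),0,1)[0],key=cv2.contourArea)
    u,r=cv2.minEnclosingCircle(c); print(k,u,r,ray(cam,u,116).round(1))
c=max(cv2.findContours(M["yellow"],0,1)[0],key=cv2.contourArea)
q=ray(cam,c[:,0],10)[:,:2]; print("pad",cv2.minAreaRect(q.astype(np.float32)))
# deck
w=((h[...,0]>5)&(h[...,0]<20)&(h[...,1]>60)).astype(np.uint8); w[:55]=0;w[275:]=0;w[:,:130]=0;w[:,370:]=0
w=cv2.morphologyEx(w,cv2.MORPH_OPEN,np.ones((3,3)))
p=np.argwhere(w)[:,::-1].astype(np.int32); hu=cv2.convexHull(p)[:,0]
X=ray(cam,hu,30)[:,:2]; ctr=X.mean(0); from scipy.optimize import least_squares
f=lambda v:np.hypot(*(X-v).T)-128
r=least_squares(f,ctr,loss="soft_l1",f_scale=1.5); print("deck",r.x,np.abs(r.fun).mean(),len(X))
v=im.max(2); m=(v<60).astype(np.uint8); m[:165]=0;m[254:]=0;m[:,:238]=0;m[:,:][:,266:]=0
for y in range(168,250,8): 
    xs=np.where(m[y])[0]; print(y,xs.min() if len(xs) else None,xs.max() if len(xs) else None)
cv2.imwrite("pics/wc.png",cv2.resize(im[150:300,180:330,::-1],None,fx=4,fy=4))
E
```

```text
blue (np.int32(3065), array([251.26, 101.46]), array([220,  69,  63,  66], dtype=int32)) [[585.1 -79.7 116. ]]
green (np.int32(1944), array([252.69, 266.91]), array([226, 240,  54,  51], dtype=int32)) [[ 572.3 -240.8  116. ]]
orange (np.int32(2445), array([336.4 , 190.52]), array([307, 162,  59,  57], dtype=int32)) [[ 658.6 -166.7  116. ]]
blue (250.6764678955078, 101.5) 31.36702537536621 [[584.6 -79.7 116. ]]
green (252.5, 269.0) 25.005098342895508 [[ 571.8 -243.2  116. ]]
orange (337.1376953125, 191.40821838378906) 28.73563575744629 [[ 659.3 -167.7  116. ]]
pad ((399.86639404296875, -119.244873046875), (78.5821533203125, 79.83253479003906), 75.78038024902344)
deck [ 578.7567711  -162.28776327] 2.9431225299796284 59
168 246 257
176 242 261
184 242 261
192 242 261
200 242 261
208 243 261
216 242 261
224 242 261
232 238 261
240 241 262
248 238 260
```

View pics/wc.png

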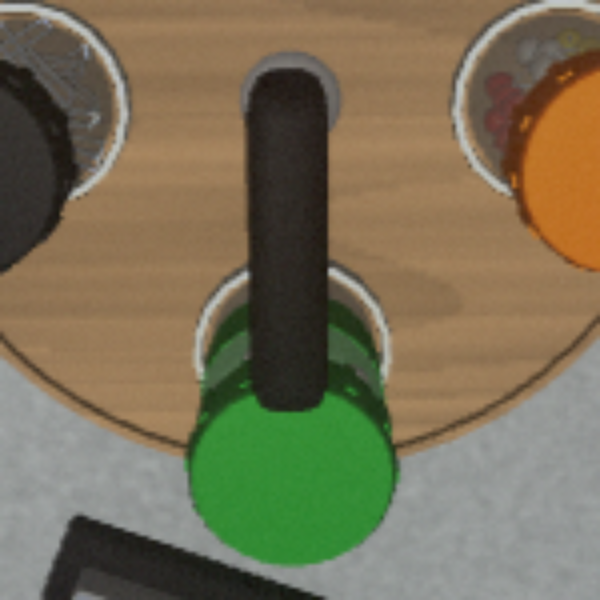

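step_arm --plan '[{"grip":8.5,"tx":0,"ty":0,"tz":0.8,"ax":0,"ay":0,"az":0},{"grip":8.5,"tx":0,"ty":0,"tz":1.5,"ax":0,"ay":0,"az":0},{"grip":8.5,"tx":0,"ty":0,"tz":1.5,"ax":0,"ay":0,"az":0},{"grip":8.5,"tx":0,"ty":0,"tz":1.5,"ax":0,"ay":0,"az":0},{"grip":8.5,"tx":0,"ty":0,"tz":1.5,"ax":0,"ay":0,"az":0},{"grip":5.0,"tx":0,"ty":0,"tz":1.0,"ax":0,"ay":0,"az":0},{"grip":3.5,"tx":0,"ty":0,"tz":0.6,"ax":0,"ay":0,"az":0},{"grip":3.0,"tx":0,"ty":0,"tz":0,"ax":0,"ay":0,"az":0}]'

```text
time: 3.95
tool_pos: [578.1, -160.4, 145.5]
tcp_rot: [-179.9, -0.0, 85.2]
ft_force: [-0.2, -0.3, 0.3]
finger_gap: 51.1
```

step_arm --plan '[{"grip":3.0,"tx":0,"ty":0,"tz":0,"ax":0,"ay":0,"az":0},{"grip":2.5,"tx":0,"ty":0,"tz":0,"ax":0,"ay":0,"az":0},{"grip":2.0,"tx":0,"ty":0,"tz":0,"ax":0,"ay":0,"az":0},{"grip":1.7,"tx":0,"ty":0,"tz":0,"ax":0,"ay":0,"az":0},{"grip":1.0,"tx":0,"ty":0,"tz":0,"ax":0,"ay":0,"az":0},{"grip":0.5,"tx":0,"ty":0,"tz":0,"ax":0,"ay":0,"az":0},{"grip":0.5,"tx":0,"ty":0,"tz":0,"ax":0,"ay":0,"az":0},{"grip":0.5,"tx":0,"ty":0,"tz":0,"ax":0,"ay":0,"az":0}]' --newtons 40

```text
time: 4.62
tool_pos: [578.1, -161.4, 148.5]
tcp_rot: [-179.9, 0.0, 85.1]
ft_force: [-11.5, 1.7, 9.0]
finger_gap: 14.2
```

step_arm --plan '[{"grip":0.5,"tx":0,"ty":0,"tz":0,"ax":0,"ay":0,"az":0},{"grip":0.5,"tx":0,"ty":0,"tz":0,"ax":0,"ay":0,"az":0},{"grip":0.5,"tx":0,"ty":0,"tz":0,"ax":0,"ay":0,"az":0},{"grip":0.5,"tx":0,"ty":0,"tz":0,"ax":0,"ay":0,"az":0}]' --newtons 60

```text
time: 4.95
tool_pos: [578.1, -161.4, 148.5]
tcp_rot: [-179.9, 0.0, 85.1]
ft_force: [-11.3, 1.4, 9.1]
finger_gap: 14.1
```

step_arm --plan '[{"grip":0.5,"tx":0,"ty":-0.05,"tz":-0.1,"ax":0,"ay":0,"az":0},{"grip":0.5,"tx":0,"ty":0,"tz":0,"ax":0,"ay":0,"az":0},{"grip":0.5,"tx":0,"ty":0,"tz":0,"ax":0,"ay":0,"az":0}]'

```text
time: 5.2
tool_pos: [578.1, -161.3, 148.6]
tcp_rot: [-179.9, 0.0, 85.1]
ft_force: [-6.6, 1.2, 3.2]
finger_gap: 13.9
```

```bash
python3 - <<'E'
from bench import *
s=sense(); print(s)
E
```

```text
{'time': 5.2, 'joint_pos': array([-2.04740025e+01,  1.05232586e+01,  9.06427764e+01, -2.25413857e-02,
        7.88951692e+01, -1.56016340e+01]), 'qd': array([ 0.14090369, -0.11332349, -0.00796209,  0.0251153 ,  0.03872311,
        0.1294504 ]), 'joint_efforts': array([ 7.04673976e-01, -5.71836233e+01, -4.99568975e+01,  5.61298952e-01,
       -2.08058998e+00, -2.83524406e-02]), 'tool_pos': array([ 578.09948787, -161.3416119 ,  148.590905  ]), 'tcp_rot': array([-1.79935102e+02,  4.83894070e-03,  8.51319877e+01]), 'ft_force': array([-6.57118457,  1.17266155,  3.22013457]), 'wrist_torque': array([ 0.03552512,  0.94020224, -0.06819344]), 'finger_gap': 13.856850842503794}
```

step_arm --plan '[{"grip":0.5,"tx":0,"ty":-0.06,"tz":-0.05,"ax":0,"ay":0,"az":0},{"grip":0.5,"tx":0,"ty":0,"tz":0,"ax":0,"ay":0,"az":0.5},{"grip":0.5,"tx":0,"ty":0,"tz":0,"ax":0,"ay":0,"az":1},{"grip":0.5,"tx":0,"ty":0,"tz":0,"ax":0,"ay":0,"az":1.5},{"grip":0.5,"tx":0,"ty":0,"tz":0,"ax":0,"ay":0,"az":1.5},{"grip":0.5,"tx":0,"ty":0,"tz":0,"ax":0,"ay":0,"az":1.5},{"grip":0.5,"tx":0,"ty":0,"tz":0,"ax":0,"ay":0,"az":1.5},{"grip":0.5,"tx":0,"ty":0,"tz":0,"ax":0,"ay":0,"az":1.5}]'

```text
time: 5.87
tool_pos: [578.3, -161.4, 148.6]
tcp_rot: [180.0, 0.0, 76.0]
ft_force: [1.0, -1.6, -3.3]
finger_gap: 14.1
```

step_arm --plan '[{"grip":0.5,"tx":0,"ty":0,"tz":0,"ax":0,"ay":0,"az":1.5},{"grip":0.5,"tx":0,"ty":0,"tz":0,"ax":0,"ay":0,"az":1.5},{"grip":0.5,"tx":0,"ty":0,"tz":0,"ax":0,"ay":0,"az":1.5},{"grip":0.5,"tx":0,"ty":0,"tz":0,"ax":0,"ay":0,"az":1.5},{"grip":0.5,"tx":0,"ty":0,"tz":0,"ax":0,"ay":0,"az":1.5},{"grip":0.5,"tx":0,"ty":0,"tz":0,"ax":0,"ay":0,"az":1.5},{"grip":0.5,"tx":0,"ty":0,"tz":0,"ax":0,"ay":0,"az":1.5},{"grip":0.5,"tx":0,"ty":0,"tz":0,"ax":0,"ay":0,"az":1.5}]'

```text
time: 6.53
tool_pos: [578.6, -161.5, 148.6]
tcp_rot: [179.9, -0.0, 64.0]
ft_force: [2.2, -1.1, -3.5]
finger_gap: 14.0
```

step_arm --plan '[{"grip":0.5,"tx":0,"ty":0,"tz":0,"ax":0,"ay":0,"az":1.5},{"grip":0.5,"tx":0,"ty":0,"tz":0,"ax":0,"ay":0,"az":1.5},{"grip":0.5,"tx":0,"ty":0,"tz":0,"ax":0,"ay":0,"az":1.5},{"grip":0.5,"tx":0,"ty":0,"tz":0,"ax":0,"ay":0,"az":1.5},{"grip":0.5,"tx":0,"ty":0,"tz":0,"ax":0,"ay":0,"az":1.5},{"grip":0.5,"tx":0,"ty":0,"tz":0,"ax":0,"ay":0,"az":1.5},{"grip":0.5,"tx":0,"ty":0,"tz":0,"ax":0,"ay":0,"az":1.5},{"grip":0.5,"tx":0,"ty":0,"tz":0,"ax":0,"ay":0,"az":1.5}]'

```text
time: 7.2
tool_pos: [578.7, -161.6, 148.6]
tcp_rot: [179.9, -0.0, 52.0]
ft_force: [3.9, -3.1, -4.7]
finger_gap: 14.3
```

step_arm --plan '[{"grip":0.5,"tx":0,"ty":0,"tz":0,"ax":0,"ay":0,"az":1.5},{"grip":0.5,"tx":0,"ty":0,"tz":0,"ax":0,"ay":0,"az":1.5},{"grip":0.5,"tx":0,"ty":0,"tz":0,"ax":0,"ay":0,"az":1.5},{"grip":0.5,"tx":0,"ty":0,"tz":0,"ax":0,"ay":0,"az":1.5},{"grip":0.5,"tx":0,"ty":0,"tz":0,"ax":0,"ay":0,"az":1.5},{"grip":0.5,"tx":0,"ty":0,"tz":0,"ax":0,"ay":0,"az":1.5},{"grip":0.5,"tx":0,"ty":0,"tz":0,"ax":0,"ay":0,"az":1.5},{"grip":0.5,"tx":0,"ty":0,"tz":0,"ax":0,"ay":0,"az":1.5}]'

```text
time: 7.87
tool_pos: [579.0, -161.8, 148.6]
tcp_rot: [179.9, -0.0, 40.0]
ft_force: [4.9, -4.0, -6.8]
finger_gap: 14.4
```

step_arm --plan '[{"grip":0.5,"tx":0,"ty":0,"tz":0,"ax":0,"ay":0,"az":1.5},{"grip":0.5,"tx":0,"ty":0,"tz":0,"ax":0,"ay":0,"az":1.5},{"grip":0.5,"tx":0,"ty":0,"tz":0,"ax":0,"ay":0,"az":1.5},{"grip":0.5,"tx":0,"ty":0,"tz":0,"ax":0,"ay":0,"az":1.5},{"grip":0.5,"tx":0,"ty":0,"tz":0,"ax":0,"ay":0,"az":1.5},{"grip":0.5,"tx":0,"ty":0,"tz":0,"ax":0,"ay":0,"az":1.5},{"grip":0.5,"tx":0,"ty":0,"tz":0,"ax":0,"ay":0,"az":1.5},{"grip":0.5,"tx":0,"ty":0,"tz":0,"ax":0,"ay":0,"az":1.5}]'

```text
time: 8.53
tool_pos: [579.1, -162.1, 148.6]
tcp_rot: [179.9, -0.1, 28.0]
ft_force: [7.0, -5.1, -8.9]
finger_gap: 14.2
```

step_arm --plan '[{"grip":0.5,"tx":0,"ty":0,"tz":0,"ax":0,"ay":0,"az":1.5},{"grip":0.5,"tx":0,"ty":0,"tz":0,"ax":0,"ay":0,"az":1.5},{"grip":0.5,"tx":0,"ty":0,"tz":0,"ax":0,"ay":0,"az":1.5},{"grip":0.5,"tx":0,"ty":0,"tz":0,"ax":0,"ay":0,"az":1.5},{"grip":0.5,"tx":0,"ty":0,"tz":0,"ax":0,"ay":0,"az":1.5},{"grip":0.5,"tx":0,"ty":0,"tz":0,"ax":0,"ay":0,"az":1.5},{"grip":0.5,"tx":0,"ty":0,"tz":0,"ax":0,"ay":0,"az":1.5},{"grip":0.5,"tx":0,"ty":0,"tz":0,"ax":0,"ay":0,"az":1.5}]'

```text
time: 9.2
tool_pos: [579.3, -162.3, 148.6]
tcp_rot: [179.9, -0.1, 16.0]
ft_force: [6.9, -5.9, -8.0]
finger_gap: 13.9
```

step_arm --plan '[{"grip":0.5,"tx":0,"ty":0,"tz":0,"ax":0,"ay":0,"az":1.5},{"grip":0.5,"tx":0,"ty":0,"tz":0,"ax":0,"ay":0,"az":1.5},{"grip":0.5,"tx":0,"ty":0,"tz":0,"ax":0,"ay":0,"az":1.5},{"grip":0.5,"tx":0,"ty":0,"tz":0,"ax":0,"ay":0,"az":1.5},{"grip":0.5,"tx":0,"ty":0,"tz":0,"ax":0,"ay":0,"az":1.5},{"grip":0.5,"tx":0,"ty":0,"tz":0,"ax":0,"ay":0,"az":1.5},{"grip":0.5,"tx":0,"ty":0,"tz":0,"ax":0,"ay":0,"az":1.5},{"grip":0.5,"tx":0,"ty":0,"tz":0,"ax":0,"ay":0,"az":1.5}]'

```text
time: 9.87
tool_pos: [579.3, -162.6, 148.7]
tcp_rot: [179.9, -0.2, 4.0]
ft_force: [7.8, -7.4, -8.9]
finger_gap: 14.5
```

step_arm --plan '[{"grip":0.5,"tx":0,"ty":0,"tz":0,"ax":0,"ay":0,"az":1.5},{"grip":0.5,"tx":0,"ty":0,"tz":0,"ax":0,"ay":0,"az":1.5},{"grip":0.5,"tx":0,"ty":0,"tz":0,"ax":0,"ay":0,"az":1.5},{"grip":0.5,"tx":0,"ty":0,"tz":0,"ax":0,"ay":0,"az":1.5},{"grip":0.5,"tx":0,"ty":0,"tz":0,"ax":0,"ay":0,"az":1.5},{"grip":0.5,"tx":0,"ty":0,"tz":0,"ax":0,"ay":0,"az":1.5},{"grip":0.5,"tx":0,"ty":0,"tz":0,"ax":0,"ay":0,"az":1},{"grip":0.5,"tx":0,"ty":0,"tz":0,"ax":0,"ay":0,"az":0.5}]'

```text
time: 10.53
tool_pos: [579.3, -162.8, 148.7]
tcp_rot: [179.9, -0.2, -6.5]
ft_force: [8.1, -7.8, -10.3]
finger_gap: 14.0
```

step_arm --plan '[{"grip":0.5,"tx":0,"ty":0,"tz":0,"ax":0,"ay":0,"az":0},{"grip":0.5,"tx":0,"ty":0,"tz":0,"ax":0,"ay":0,"az":0},{"grip":0.5,"tx":0,"ty":0,"tz":0,"ax":0,"ay":0,"az":0}]'

```text
time: 10.78
tool_pos: [579.3, -162.8, 148.6]
tcp_rot: [179.9, -0.2, -6.5]
ft_force: [7.8, -7.9, -9.0]
finger_gap: 14.1
```

```bash
python3 - <<'E'
from h import *
s=sense(); print(s["time"],s["tool_pos"],s["tcp_rot"],s["ft_force"],s["wrist_torque"],s["joint_pos"])
for n in("wrist","top","scene"):
    im=snapshot(n); cv2.imwrite(f"pics/{n}2.png",im[:,:,::-1])
E
```

```text
10.7833 [ 579.29787771 -162.80168129  148.63596742] [ 1.79881759e+02 -1.78325201e-01 -6.46644982e+00] [ 7.83074149 -7.94942496 -9.0037947 ] [-1.0133727  -0.95999461  0.01229618] [-2.05347001e+01  1.05072211e+01  9.06562350e+01 -7.27752598e-02
  7.86348344e+01  7.59461493e+01]
```

View pics/wrist2.png

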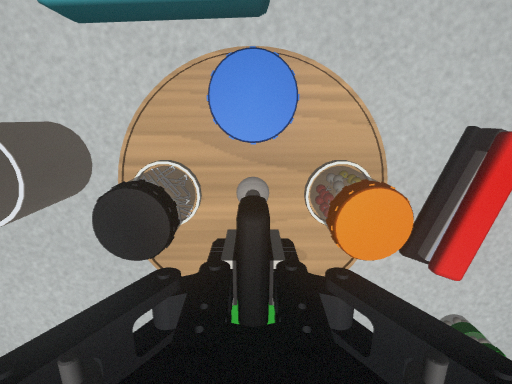

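View pics/top2.png

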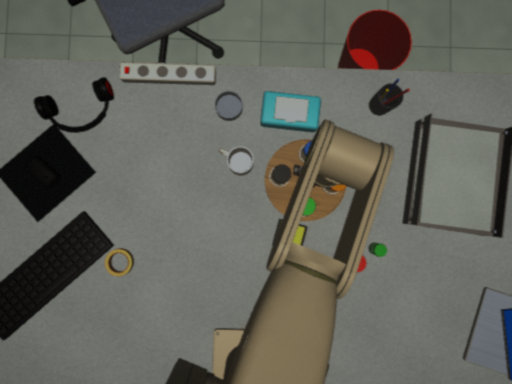

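View pics/scene2.png

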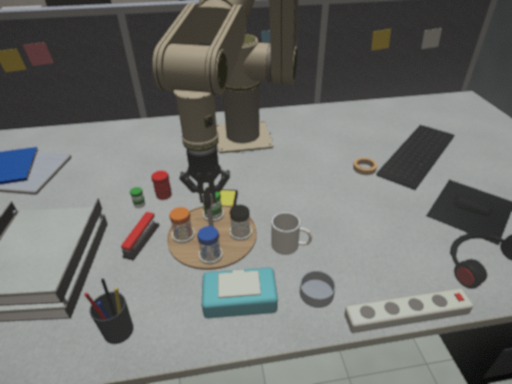

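Pictures: all jars stand. In the wrist view blue is at (253,95), exactly behind the grip, and orange (371,221) and black (137,220) sit symmetrically either side. Next I measure the remaining angle.

```bash
cat > ang.py <<'E'
from wm import *
import sys
def lids(im,cam):
    h=cv2.cvtColor(im,cv2.COLOR_RGB2HSV); M=masks(im); o={}
    for k,sl in (("blue",None),("orange",None)):
        m=cv2.morphologyEx(M[k]*(h[...,2]>(130 if k=="orange" else 110)).astype(np.uint8),cv2.MORPH_OPEN,np.ones((5,5)))
        c=max(cv2.findContours(m,0,1)[0],key=cv2.contourArea); u,ax,_=cv2.fitEllipse(cv2.convexHull(c)); o[k]=ray(cam,u,116)[0,:2]; print(k,np.round(u,1),np.round(ax,1),o[k].round(1))
    return o
def deck(im,cam):
    h=cv2.cvtColor(im,cv2.COLOR_RGB2HSV)
E
python3 - <<'E'
from ang import *
s=dict(tool_pos=[579.3,-162.8,148.6],tcp_rot=[179.88,-0.178,-6.466]); cam=wcam(s)
o=lids(cv2.imread("pics/wrist2.png")[:,:,::-1].copy(),cam)
for c in ([578.5,-162],[579.3,-162.8],[578.1,-161.3]):
    for k,off in(("blue",180),("orange",-90)):
        d=o[k]-c; print(c,k,np.hypot(*d).round(1),((np.degrees(np.arctan2(d[1],d[0]))+off)%360).round(2))
d=o["blue"]-o["orange"]; print("b-o dir -> green",(np.degrees(np.arctan2(d[1],d[0]))-225+360)%360, np.hypot(*d))
E
```

```text
blue [252.5  94.9] [89.1 93.2] [ 660.9 -171.6]
orange [373.4 223.5] [70.2 81.6] [ 570.8 -242.9]
[578.5, -162] blue 83.0 173.36
[578.5, -162] orange 81.3 174.55
[579.3, -162.8] blue 82.1 173.85
[579.3, -162.8] orange 80.6 173.93
[578.1, -161.3] blue 83.4 172.91
[578.1, -161.3] orange 82.0 174.87
b-o dir -> green 173.36601366341108 114.9523814534054
```

step_arm --plan '[{"grip":0.5,"tx":0.04,"ty":0.03,"tz":0.05,"ax":0,"ay":0,"az":0.5},{"grip":0.5,"tx":0.03,"ty":0.03,"tz":0.04,"ax":0,"ay":0,"az":1},{"grip":0.5,"tx":0,"ty":0,"tz":0,"ax":0,"ay":0,"az":1.5},{"grip":0.5,"tx":0,"ty":0,"tz":0,"ax":0,"ay":0,"az":1.5},{"grip":0.5,"tx":0,"ty":0,"tz":0,"ax":0,"ay":0,"az":1.5},{"grip":0.5,"tx":0,"ty":0,"tz":0,"ax":0,"ay":0,"az":0.7},{"grip":0.5,"tx":0,"ty":0,"tz":0,"ax":0,"ay":0,"az":0.4},{"grip":0.5,"tx":0,"ty":0,"tz":0,"ax":0,"ay":0,"az":0}]'

```text
time: 11.6
tool_pos: [579.3, -163.0, 148.6]
tcp_rot: [179.9, -0.1, -13.6]
ft_force: [0.8, -6.9, -0.9]
finger_gap: 14.1
```

step_arm --plan '[{"grip":0.5,"tx":0,"ty":0,"tz":0,"ax":0,"ay":0,"az":0},{"grip":0.5,"tx":0,"ty":0,"tz":0,"ax":0,"ay":0,"az":0},{"grip":0.5,"tx":0,"ty":0,"tz":0,"ax":0,"ay":0,"az":0}]'

```text
time: 11.85
tool_pos: [579.3, -163.0, 148.6]
tcp_rot: [179.9, -0.1, -13.6]
ft_force: [0.1, -5.6, -1.9]
finger_gap: 13.8
```

```bash
cat > chk.py <<'E'
from ang import *
s=sense(); print(s["time"],s["tool_pos"],s["tcp_rot"],s["ft_force"],s["qd"].round(2),s["finger_gap"])
ims={}
for n in("wrist","top","scene"):
    ims[n]=snapshot(n); cv2.imwrite(f"pics/{n}{sys.argv[1]}.png",ims[n][:,:,::-1])
o=lids(ims["wrist"],wcam(s)); c=s["tool_pos"][:2]
for k,off in(("blue",180),("orange",-90)):
    d=o[k]-c; print(k,((np.degrees(np.arctan2(d[1],d[0]))+off)%360).round(2))
d=o["blue"]-o["orange"]; print("b-o",(np.degrees(np.arctan2(d[1],d[0]))-225+360)%360)
cam=camera_model("scene"); M=masks(ims["scene"])
for k in("orange","blue","yellow","green"):
    for b in blobs(M[k],20):
        if 120<b[1][0]<270 and 170<b[1][1]<275: print("scene",k,b[0],b[1],ray(cam,b[1],116 if k!="yellow" else 10)[0].round(1))
cv2.imwrite(f"pics/sc{sys.argv[1]}.png",cv2.resize(ims["scene"][160:280,120:280,::-1],None,fx=5,fy=5,interpolation=cv2.INTER_CUBIC))
E
python3 chk.py 3
```

```text
11.85 [ 579.27559956 -162.96592803  148.58365737] [ 1.79926811e+02 -1.11708499e-01 -1.35677028e+01] [ 0.10086637 -5.62486599 -1.86569627] [ 0.02 -0.01  0.07 -0.01  0.12 -0.03] 13.797671915488333
blue [252.6  94.7] [89.2 93.1] [ 659.2 -181.8]
orange [373.5 223.4] [70.1 81.6] [ 560.9 -241.4]
blue 166.76
orange 166.82
b-o 166.2297735408399
scene blue 208 [203.71 233.57] [ 660.5 -180.   116. ]
scene green 56 [135.61 191.16] [ 449.  -368.3  116. ]
scene green 55 [219.02 194.78] [ 508.8 -128.7  116. ]
```

View pics/sc3.png

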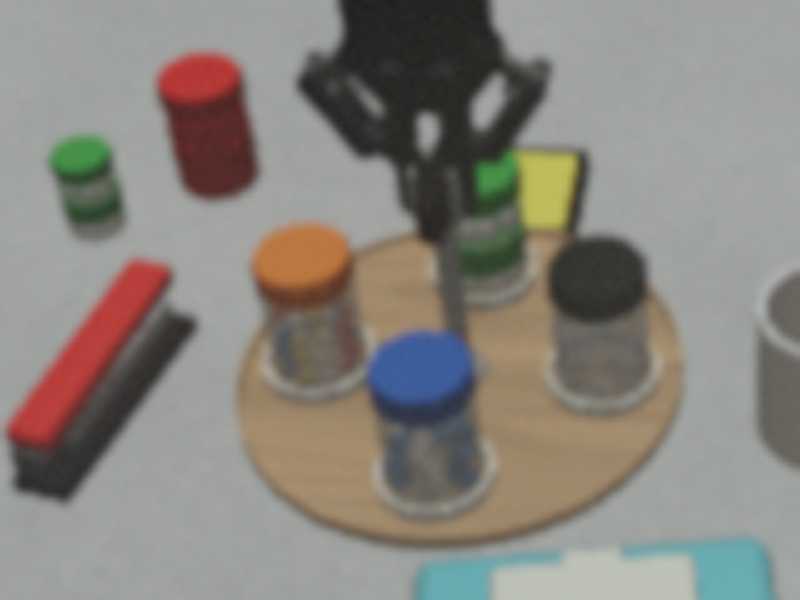

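View pics/top3.png

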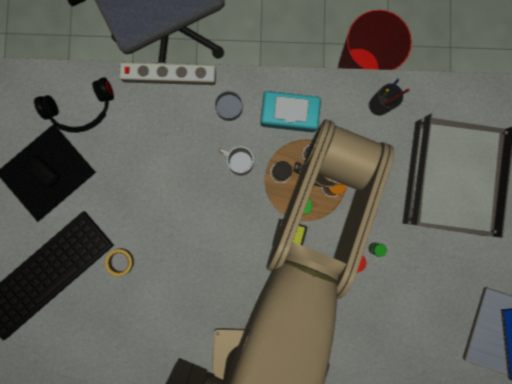

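step_arm --plan '[{"grip":0.5,"tx":0,"ty":0.05,"tz":0.02,"ax":0,"ay":0,"az":0},{"grip":0.5,"tx":0,"ty":0,"tz":0,"ax":0,"ay":0,"az":0},{"grip":0.5,"tx":0,"ty":0,"tz":0,"ax":0,"ay":0,"az":0},{"grip":0.5,"tx":0,"ty":0,"tz":0,"ax":0,"ay":0,"az":0},{"grip":0.5,"tx":0,"ty":0,"tz":0,"ax":0,"ay":0,"az":0},{"grip":0.5,"tx":0,"ty":0,"tz":0,"ax":0,"ay":0,"az":0}]' --newtons 70

```text
time: 12.5
tool_pos: [579.3, -163.0, 148.6]
tcp_rot: [180.0, -0.1, -13.5]
ft_force: [1.7, -5.4, 3.1]
finger_gap: 14.2
```

```bash
python3 chk.py 4 && python3 -c "
from bench import *
print(hand_in())"
```

```text
12.5 [ 579.29636367 -162.9835719   148.60633554] [ 1.79957806e+02 -1.20663623e-01 -1.34890106e+01] [ 1.7360331  -5.43513431  3.09277656] [ 0.03  0.03 -0.07 -0.    0.05  0.  ] 14.238271510107898
blue [252.6  94.7] [89. 93.] [ 659.2 -181.7]
orange [373.6 223.4] [70.1 82. ] [ 561.  -241.4]
blue 166.83
orange 166.9
b-o 166.32507793861183
scene blue 206 [203.7  233.62] [ 660.7 -180.   116. ]
scene green 56 [135.54 191.2 ] [ 449.1 -368.5  116. ]
scene green 55 [218.93 194.71] [ 508.4 -128.9  116. ]
the job is handed in; nothing more can be done
None
```

I gripped the carousel's top bar and turned it smoothly clockwise by about 99°, until the larger green-lidded jar stood at the front, in line with the yellow memo tray. I handed it in at about 12.5 s of the 51 s allowed, with the arm still holding the bar at 70 N and not moving.

- **Alignment:** the green jar is at about 166.3–166.9° and the tray centre at about 166.4°, so they agree within roughly 0.5°. The gripper hides most of the green lid and the pad in the final pictures. I therefore took the jar's angle from the blue and orange lids, and the tray's from pictures taken before the turn.
- **Jars and bystanders:** after the turn all four jars stood in their wells. I saw no shift in the mug, stapler, tin, tape roll or wipes box, judging by eye.
- **Forces:** the wrist force readings stayed within about 15 N throughout. A sideways force of about 5 N on the grip remained after my last correction and was not removed.

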